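# Tip the thread spool into its dispenser and flip the keeper over it

### The job

Load the thread dispenser on the jewellery bench without gripping or lifting anything: gently push the top of the standing turquoise spool so that it tips over and lies flat along the wooden trough, then push the red keeper flap over until it lies fully down across the spool. Leave the other things on the bench where they are.

Things in the scene. Friction and masses are not known exactly. Their poses are not given: they have to be found in the camera images.
- dispenser: Fixed pale wooden trough, 186 mm long (x), 62 wide (y). Origin: centre of its underside, z up. Inside: floor 8 mm above the bench, 170 x 50 mm; wall tops above the bench: sides 40, -x end 20, +x end 50. The spool stands near the -x end and tips towards +x. Keeper hinge with aluminium ears (64 high) on the +y side; aluminium rest for the flap's end (56 high) at y = -34.
- spool: Loose spool, turquoise thread (36 mm diameter) between white 4 mm flanges of 44 mm diameter, 100 mm long, about 0.12 kg. Starts upright on the trough's floor near its -x end. Origin: centre of the end face underneath at the start; z is its axis, up at the start. Friction holds its foot when it is pushed near the top; leant about 25 degrees it falls by itself.
- spool_center (a point): Centre of the spool, halfway along its axis (58 mm above the bench when standing, 30 mm when lying in the trough).
- keeper (a joint): Angle of the red keeper flap: 0 = fully down, level across the trough; 1.57 = upright; 2.1 = open stop, leaning outwards (to the dispenser's +y). Starts leaning outwards at 1.75 to 2.05. The hinge is stiff and the flap stays wherever it is left; under 1 N at its end moves it.
- keeper_hinge (a point): Middle of the keeper's hinge line, on the dispenser's +y side, 58 mm above the bench; its axes are the dispenser's and the hinge line runs along x.
- keeper_tip (a point): Middle of the free end of the red keeper flap, 74 mm from the hinge line. The flap is a plate 36 mm wide (along the dispenser's x) and 4 mm thick.
- copper_spool: Bystander: loose standing spool of copper-coloured thread with wooden flanges, 40 mm diameter, 85 mm high. Origin: centre of its underside.
- wire_reel: Bystander: loose flat reel of steel wire with white flanges, 68 mm diameter, 24 mm high. Origin: centre of its underside.
- jar_green: Bystander: loose glass jar of green beads with a metal lid, 48 mm diameter, 65 mm high. Origin: centre of its underside.
- jar_white: Bystander: loose glass jar of pale mint beads with a metal lid, 48 mm diameter, 65 mm high. Origin: centre of its underside.
- phone: Bystander: loose black phone lying flat, 150 x 74 x 9 mm. Origin: centre of its underside.
- notepad: Bystander: loose spiral notepad lying flat, 150 x 110 x 12 mm. Origin: centre of its underside.
- pen_cup: Bystander: loose white cup with pens, 72 mm diameter, 100 mm high, pens up to 175 mm. Origin: centre of its underside.

How it is judged:
By the outcome, as a careful person would: the job done as asked, in the order asked, and still so for the second after the job is handed in, with the robot touching nothing.
It also fails if it takes over 38 s, if anything falls off the work surface, if the arm or the gripper's body presses on something with over 40 N, if the wrist force passes 120 N, or if a joint passes its speed limit or range.

### The arm

A 7-joint arm with a two-finger parallel gripper is mounted at the origin on the work surface. World frame = base frame: x ahead of the robot, y to its left, z up, the work surface at z = 0. Lengths are in m, angles in rad, forces in N, time in s.
With the tool pointing down it reaches from about 0.425 to 0.875 m from the base axis. Payload 8.4 kg.
Tool frame: the origin (TCP) lies midway between the tips of the shut fingers; the grasp point (between the pads) lies 19 mm behind it; z points along the fingers, y is the line along which they close (so a half turn about z gives the same grasp; the last joint's range is limited). The gripper opens to 87 mm and grips with 3 to 60 N. Pads are 19 mm wide; open, the fingers measure 117 mm over their backs; the gripper's body (75 mm by 190 mm) begins 51 mm behind the grasp point.
Start: joints at [-1.301, 0.333, 0.04, 1.465, -0.013, 1.343, -0.059], TCP at [0.234, 0.606, 0.223] pointing down, gripper open.
Joint ranges: [-2.58, 2.58], [-0.38, 2.09], [-1.3, 1.39], [0.25, 2.4], [-1.5, 4.64], [0.08, 2.09], [-2.65, 2.65]. Speed limits (rad/s): [2.22, 2.22, 2.79, 2.79, 3.14, 3.14, 3.14].

### API

Orientations are given as a unit quaternion [w, x, y, z].
In Python, from workcell import robot gives the robot as it stands.
- The arm moves only by the tool move_arm, never from a script. Its argument "targets" is a list of rows, each a list of 2 entries, a list of its own where there are three numbers: the shift along the world's x, y, z in cm, then the turn about the world's z in rad. A call has 1 to 8 rows; each row shifts and turns the commanded pose from where the row before left it; what a row does not reach is not made up. A row lasts 1/8 s, in which the tool goes at most 62.5 mm and 10.7 degrees, less where a joint would pass 70% of its speed; a pose out of reach is approached as far as the arm can. A call with a gripper value outside its range is refused whole. "hand" is the opening, from 0 (shut) to 1 (fully open), set as the call begins (left out, the last holds). The fingers move at their own pace and stop on an object; "squeeze" is the grip in N (left out, the last holds). Time passes only in rows, so rows that do not move let the fingers close. It gives the time, the measured TCP pose, the force, the opening and the grip force at its end, in the units of the state.
- robot.observe(): the state, without advancing time (a new reading comes with each control period).
- robot.snapshot(name): name is "scene" or "top"; returns a dict with "img" (420x560x3 uint8, red, green, blue), "depth" (420x560 float32, m along the optical axis (not along the pixel's ray), 0 where there is no reading), "mtx" (3x3 intrinsics, pixels), "distortion" ([k1, k2, p1, p2, k3] as OpenCV has them; the pictures are not rectified), "world_from_camera" (4x4, takes a point from camera to world coordinates). Camera axes: x right, y down, z forward; pixel columns grow to the right and rows downward; lengths in m; the calibration is good to about 2 mm. A picture is of the moment at which its call begins.
- robot.job_done(): hands the job in; it is judged then, once.
The state is a dict: "clock": time; "qpos": joint angles; "qd": joint speeds; "joint_torque": joint torques, N m; "ee_pos": TCP position; "ee_rot": TCP orientation; "ft_force": force on the tool from outside, world axes, zero at the start; "ft_torque": the same for the moment, N m; "width": finger opening in m; "grasp_force": force on a finger pad.
Only numpy, scipy, OpenCV 4.12 (cv2) and the standard library are available. Lean on these libraries where they do the work, as an engineer would, in place of code of your own. Each camera call takes 0.05 s, during which the arm holds its last target. There are 200 camera calls.

## Working session

There is one attempt and no reset: what is moved stays moved. The work goes in short steps, Python scripts to look and compute and a tool call to move; the robot and the scene stay as the last step left them, time stands still between calls to the robot, and variables do not carry over. Pictures are saved under pics/ and viewed, at most 10 in all, crops included, and the job is handed in when it is done.

Besides the shell and the picture viewer there is one more tool, called after "Emit:" as name([rows], argument=value, ...), one row to a line, values as JSON. move_arm: Moves the arm, as the interface text tells. Its arguments: {"type":"object","properties":{"targets":{"type":"array"},"hand":{"type":"number"},"squeeze":{"type":"number"}},"required":["targets"]}

```bash
mkdir -p pics; cat > h.py <<'E'
import numpy as np,cv2
from workcell import robot
def snap(n,f):
    s=robot.snapshot(n); cv2.imwrite('pics/'+f+'.png',s['img'][:,:,::-1]); np.savez('pics/'+f,**s); return s
def cloud(s):
    h,w=s['depth'].shape
    uv=np.stack(np.meshgrid(np.arange(w),np.arange(h)),-1).reshape(-1,1,2).astype(np.float32)
    n=cv2.undistortPoints(uv,np.array(s['mtx']),np.array(s['distortion'])).reshape(h,w,2)
    d=s['depth'][...,None]; P=np.concatenate([n*d,d],-1); T=np.array(s['world_from_camera'])
    return P@T[:3,:3].T+T[:3,3]
E
python3 - <<'E'
from h import *
snap('scene','s1');snap('top','t1');o=robot.observe();print(o['clock'],o['ee_pos'],o['ee_rot'])
E
```

```text
0.1 [0.23421487 0.6058938  0.22175959] [-7.26390033e-05  1.83359015e-01  9.83045757e-01 -7.10877100e-04]
```

View pics/s1.png

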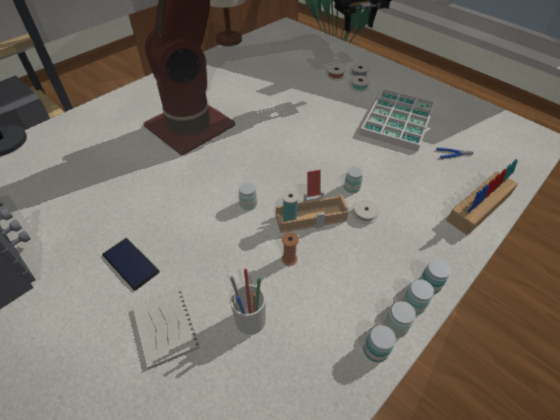

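View pics/t1.png

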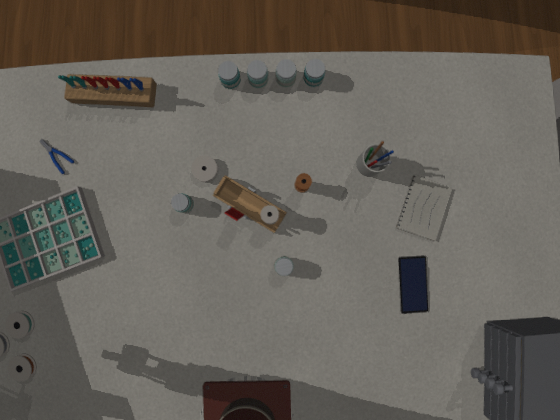

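The trough runs diagonally in the top view. The spool is at (270,214), the red flap at (235,213), the copper spool at (303,183), the reel at (205,169) and the jars at (183,203) and (285,266). Next I measure.

```bash
python3 - <<'E'
from h import *
s=dict(np.load('pics/t1.npz'));P=cloud(s);im=s['img']
np.set_printoptions(precision=4,suppress=True)
hsv=cv2.cvtColor(im,cv2.COLOR_RGB2HSV).astype(int)
roi=np.zeros(im.shape[:2],bool);roi[165:240,205:295]=1
for nm,(u,v) in dict(spool=(270,214),copper=(303,183),reel=(205,169),jarL=(183,203),jarR=(285,266),cup=(376,160)).items():
    q=P[v-14:v+15,u-14:u+15].reshape(-1,3); top=q[:,2].max() if nm!='cup' else .1
    q=q[(abs(q[:,2]-np.percentile(q[q[:,2]>.01,2],90))<.008)]; print(nm,len(q),q.mean(0),(q.min(0)+q.max(0))/2,np.ptp(q,0))
red=roi&((hsv[...,0]<6)|(hsv[...,0]>172))&(hsv[...,1]>150)&(hsv[...,2]>50)
q=P[red];print('red',len(q),q.mean(0),q.min(0),q.max(0))
wood=roi&(hsv[...,0]>8)&(hsv[...,0]<22)&(hsv[...,1]>90)&(P[...,2]>.005)&(P[...,2]<.06)&(P[...,1]<.06+9)
n,l,st,c=cv2.connectedComponentsWithStats(wood.astype(np.uint8)); k=1+st[1:,4].argmax(); q=P[l==k]
r=cv2.minAreaRect((q[:,:2]*1000).astype(np.float32));print('wood',len(q),r,cv2.boxPoints(r))
big=cv2.resize(im[160:250,170:320],None,fx=5,fy=5,interpolation=cv2.INTER_CUBIC)[:,:,::-1]
s2=dict(np.load('pics/s1.npz'));b2=cv2.resize(s2['img'][155:275,230:390],None,fx=4.6875,fy=4.6875)[:,:,::-1]
cv2.imwrite('pics/c2.png',b2)
P2=cloud(s2);h2=cv2.cvtColor(s2['img'],cv2.COLOR_RGB2HSV).astype(int)
m=np.zeros(h2.shape[:2],bool);m[165:205,300:330]=1
m&=((h2[...,0]<6)|(h2[...,0]>172))&(h2[...,1]>120)
q=P2[m];print('red2',len(q),q.mean(0),q.min(0),q.max(0))
E
```

```text
spool 257 [ 0.5511 -0.0745  0.1065] [ 0.551  -0.0749  0.1062] [0.0435 0.0434 0.0109]
copper 210 [ 0.6317 -0.1604  0.0837] [ 0.6318 -0.1602  0.0837] [0.0396 0.0395 0.01  ]
reel 529 [0.68   0.0937 0.0226] [0.6807 0.0939 0.0234] [0.0668 0.0694 0.0118]
jarL 237 [0.5891 0.1512 0.064 ] [0.589  0.1512 0.0641] [0.0411 0.0429 0.0106]
jarR 243 [ 0.4211 -0.107   0.0633] [ 0.4212 -0.1071  0.0633] [0.0425 0.0425 0.01  ]
cup 26 [ 0.6808 -0.3438  0.1333] [ 0.684  -0.3417  0.1339] [0.0455 0.0484 0.0143]
red 119 [0.5553 0.0107 0.0929] [ 0.54   -0.0087  0.0345] [0.5704 0.0288 0.1335]
wood 1128 ((582.3223876953125, -23.52685546875), (183.60862731933594, 60.5944938659668), 57.4344367980957) [[ 507.3736  -84.5894]
 [ 558.4412 -117.2053]
 [ 657.2712   37.5357]
 [ 606.2036   70.1516]]
red2 252 [0.5553 0.0074 0.0955] [ 0.5388 -0.5615  0.0558] [0.9876 0.0263 0.7989]
```

View pics/c2.png

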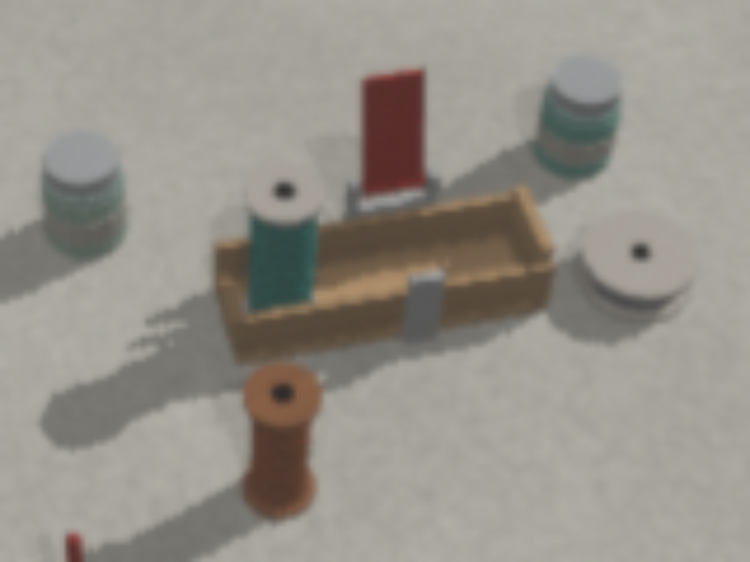

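Emit:
move_arm([
  [[3.1,-3.8,0],-0.1],
  [[3.1,-3.8,0],-0.1],
  [[3.1,-3.8,0],0],
  [[3.1,-3.8,0],0],
  [[3.1,-3.8,0],0],
  [[3.1,-3.8,0],0],
  [[3.1,-3.8,0],0],
  [[3.0,-4.0,0],0],
], hand=0)

```text
clock: 1.1
ee_pos: [0.482, 0.2989, 0.2223]
ee_rot: [-0.0, 0.28, 0.96, -0.0]
ft_force: [0.2, 1.2, 0.1]
width: 0.0152
grasp_force: 0.0
```

Emit:
move_arm([
  [[0.5,-5.2,0],0],
  [[0.5,-5.2,0],0],
  [[0.5,-5.2,0],0],
  [[0.5,-5.2,0],0],
  [[0.5,-5.2,0],0],
  [[0.5,-5.2,0],0],
  [[0.5,-5.2,0],0],
  [[0.6,-5.4,0],0],
])

```text
clock: 2.1
ee_pos: [0.5221, -0.1191, 0.2225]
ee_rot: [-0.0, 0.28, 0.96, 0.0]
ft_force: [1.7, 0.6, -0.7]
width: 0.0002
grasp_force: 0.0
```

Emit:
move_arm([
  [[0,0,0],0],
  [[0,0,0],0],
])

```text
clock: 2.35
ee_pos: [0.5221, -0.1173, 0.2222]
ee_rot: [-0.0, 0.281, 0.96, 0.0]
ft_force: [0.4, -0.2, 0.7]
width: 0.0002
grasp_force: 0.0
```

Emit:
move_arm([
  [[0,0,-4.0],0],
  [[0,0,-4.0],0],
  [[0,0,-3.0],0],
  [[0,0,-2.0],0],
  [[0,0,0],0],
])

```text
clock: 2.98
ee_pos: [0.5213, -0.1159, 0.0911]
ee_rot: [-0.002, 0.279, 0.96, -0.0]
ft_force: [0.2, 0.1, 0.5]
width: 0.0006
grasp_force: 0.0
```

```bash
python3 - <<'E'
from h import *
a=snap('scene','s2');b=snap('top','t2')
c=np.hstack([cv2.resize(a['img'][155:275,240:360],(390,390)),cv2.resize(b['img'][140:260,200:320],(390,390))])
cv2.imwrite('pics/c3.png',c[:,:,::-1])
E
```

```text
(no output)
```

View pics/c3.png

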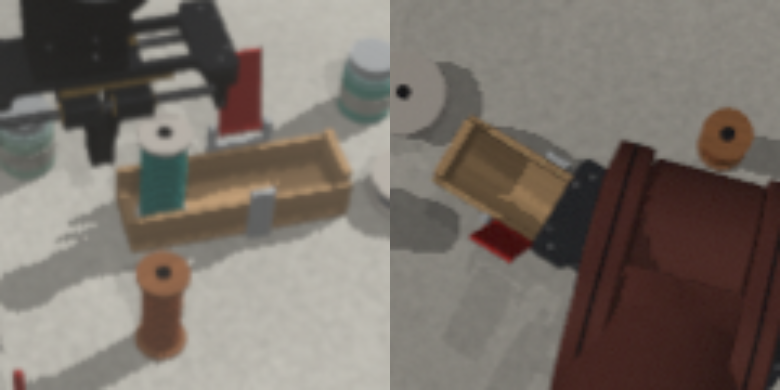

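The closed fingertips are just behind the spool top, clear of the flap. I push slowly along the trough.

Emit:
move_arm([
  [[0.27,0.42,0],0],
  [[0.27,0.42,0],0],
  [[0.27,0.42,0],0],
  [[0.27,0.42,0],0],
  [[0.27,0.42,0],0],
  [[0.27,0.42,0],0],
  [[0.27,0.42,0],0],
  [[0.27,0.42,0],0],
])

```text
clock: 4.08
ee_pos: [0.5441, -0.0839, 0.0925]
ee_rot: [-0.0, 0.281, 0.96, -0.0]
ft_force: [0.6, -0.6, 0.4]
width: 0.0008
grasp_force: 0.1
```

Emit:
move_arm([
  [[0.27,0.42,0],0],
  [[0.27,0.42,0],0],
  [[0.27,0.42,0],0],
  [[0,0,0],0],
])

```text
clock: 4.58
ee_pos: [0.5522, -0.071, 0.0925]
ee_rot: [-0.0, 0.28, 0.96, 0.0]
ft_force: [-0.8, -0.1, 1.0]
width: 0.0003
grasp_force: 0.0
```

```bash
python3 - <<'E'
from h import *
a=snap('scene','s3')
cv2.imwrite('pics/c4.png',cv2.resize(a['img'][155:275,240:360],(480,480))[:,:,::-1])
E
```

```text
(no output)
```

View pics/c4.png

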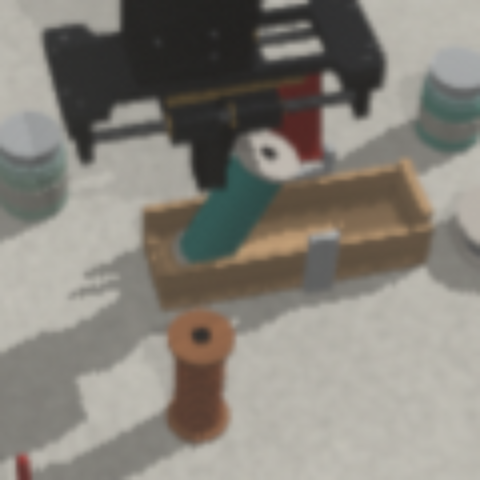

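The spool leans over 25° towards +x and seems to be falling. I wait a moment, then back off slightly and rise.

Emit:
move_arm([
  [[0.14,0.21,0],0],
  [[0,0,0],0],
  [[0,0,0],0],
  [[0,0,0],0],
])

```text
clock: 5.12
ee_pos: [0.5534, -0.0695, 0.0925]
ee_rot: [-0.0, 0.281, 0.96, -0.0]
ft_force: [0.8, 0.2, -0.7]
width: 0.0004
grasp_force: 0.0
```

```bash
python3 - <<'E'
from h import *
a=snap('scene','s4')
cv2.imwrite('pics/c5.png',cv2.resize(a['img'][155:275,240:360],(480,480))[:,:,::-1])
P=cloud(a);h=cv2.cvtColor(a['img'],cv2.COLOR_RGB2HSV).astype(int)
C=np.array([.5823,-.0235]);u=np.array([.539,.842]);v=np.array([-u[1],u[0]])
L=np.stack([(P[...,:2]-C)@u,(P[...,:2]-C)@v,P[...,2]],-1)
t=(h[...,0]>75)&(h[...,0]<100)&(h[...,1]>100)&(abs(L[...,0])<.1)&(abs(L[...,1])<.04)
print(t.sum(),np.percentile(L[t],[2,50,98],axis=0))
E
```

```text
279 [[-0.02792148 -0.01198642  0.03577066]
 [ 0.009371   -0.00226163  0.04352621]
 [ 0.05157966  0.01345626  0.04760134]]
```

View pics/c5.png

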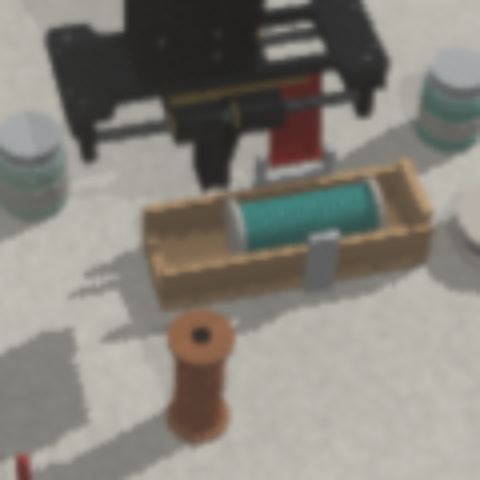

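The spool lies flat in the trough. Next I measure the flap in local axes from the first pictures.

```bash
python3 - <<'E'
from h import *
C=np.array([.5823,-.0235]);u=np.array([.539,.842]);v=np.array([-u[1],u[0]])
for n,(r0,r1,c0,c1) in dict(t1=(200,225,220,250),s1=(165,205,300,330)).items():
    a=dict(np.load(f'pics/{n}.npz'));P=cloud(a);h=cv2.cvtColor(a['img'],cv2.COLOR_RGB2HSV).astype(int)
    L=np.stack([(P[...,:2]-C)@u,(P[...,:2]-C)@v,P[...,2]],-1)
    m=np.zeros(h.shape[:2],bool);m[r0:r1,c0:c1]=1
    m&=((h[...,0]<8)|(h[...,0]>170))&(h[...,1]>120)&(abs(L[...,1])<.12)&(L[...,2]>.06)&(L[...,2]<.14)
    q=L[m];k=np.polyfit(q[:,2],q[:,1],1)
    print(n,len(q),np.percentile(q,[2,50,98],axis=0).round(4),'y at z=.058,.13',np.polyval(k,[.058,.13]),'ang',np.pi/2+np.arctan(k[0]))
E
```

```text
t1 116 [[-0.002   0.0324  0.0602]
 [ 0.0135  0.0424  0.0982]
 [ 0.0299  0.0515  0.1305]] y at z=.058,.13 [0.0326019  0.05032243] ang 1.8121185085028568
s1 240 [[-0.0022  0.0334  0.0612]
 [ 0.012   0.0427  0.0944]
 [ 0.0257  0.0515  0.1265]] y at z=.058,.13 [0.03340991 0.05120608] ang 1.8131088053241273
```

Emit:
move_arm([
  [[0,0,4.0],0],
  [[0,0,5.0],0],
  [[0,0,4.0],0],
  [[-1.2,3.4,0],0],
  [[-1.2,3.4,0],0],
  [[-1.2,3.5,0],0],
  [[0,0,0],0],
  [[0,0,0],0],
])

```text
clock: 6.18
ee_pos: [0.5176, 0.0329, 0.2226]
ee_rot: [0.0, 0.281, 0.96, -0.0]
ft_force: [0.9, 0.4, 0.2]
width: 0.0007
grasp_force: 0.0
```

Emit:
move_arm([
  [[0,0,-4.0],0],
  [[0,0,-4.0],0],
  [[0,0,-3.0],0],
  [[0,0,0],0],
  [[0,0,0],0],
])

```text
clock: 6.8
ee_pos: [0.5183, 0.0328, 0.1138]
ee_rot: [0.001, 0.281, 0.96, 0.0]
ft_force: [0.4, -1.0, 1.3]
width: 0.0006
grasp_force: 0.0
```

```bash
python3 - <<'E'
from h import *
a=snap('scene','s6')
cv2.imwrite('pics/c6.png',cv2.resize(a['img'][135:255,250:370],(480,480))[:,:,::-1])
E
```

```text
(no output)
```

View pics/c6.png

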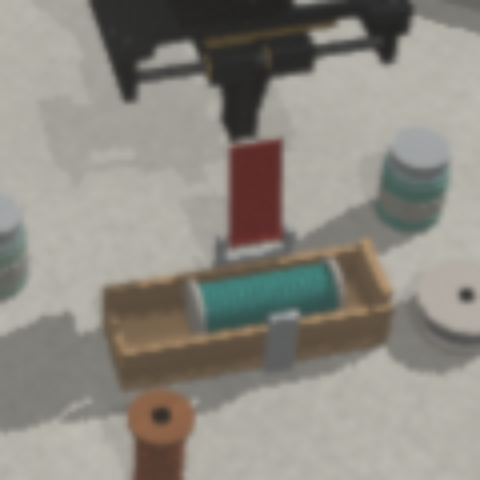

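The finger is behind the flap's outer face and the spool is still flat. I swing the flap over.

Emit:
move_arm([
  [[0.6,-0.38,0],0],
  [[0.6,-0.38,0],0],
  [[0.6,-0.38,0],0],
  [[0.6,-0.38,0],0],
  [[0.6,-0.38,0],0],
  [[0.6,-0.38,-0.1],0],
  [[0.6,-0.38,-0.1],0],
  [[0.6,-0.38,-0.2],0],
])

```text
clock: 7.85
ee_pos: [0.5658, 0.0029, 0.1084]
ee_rot: [-0.0, 0.281, 0.96, -0.0]
ft_force: [-0.4, 0.2, 0.4]
width: 0.0009
grasp_force: 0.3
```

Emit:
move_arm([
  [[0.54,-0.35,-0.3],0],
  [[0.54,-0.35,-0.4],0],
  [[0.54,-0.35,-0.4],0],
  [[0.4,-0.26,-0.6],0],
  [[0.4,-0.26,-0.6],0],
  [[0.3,-0.19,-0.6],0],
  [[0,0,0],0],
])

```text
clock: 8.72
ee_pos: [0.5924, -0.0146, 0.0789]
ee_rot: [-0.0, 0.281, 0.96, -0.0]
ft_force: [-0.6, -0.3, -1.0]
width: 0.0003
grasp_force: 0.0
```

```bash
python3 - <<'E'
from h import *
a=snap('scene','s7')
cv2.imwrite('pics/c7.png',cv2.resize(a['img'][135:255,250:370],(480,480))[:,:,::-1])
E
```

```text
(no output)
```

View pics/c7.png

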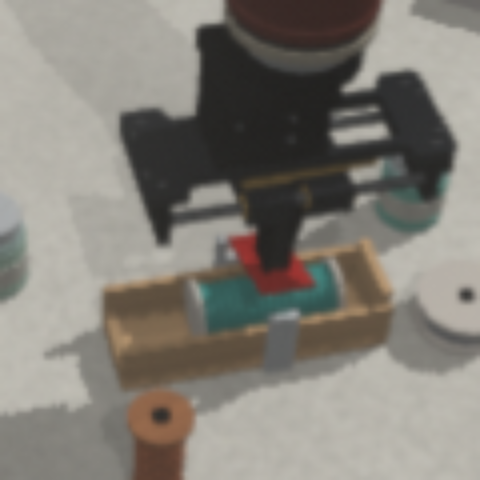

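The flap is partly down under the finger. I press it the rest of the way gently.

Emit:
move_arm([
  [[0.3,-0.19,-0.5],0],
  [[0.3,-0.19,-0.5],0],
  [[0.2,-0.13,-0.3],0],
  [[0,0,-0.2],0],
  [[0,0,-0.2],0],
  [[0,0,0],0],
])

```text
clock: 9.52
ee_pos: [0.6005, -0.0195, 0.0624]
ee_rot: [-0.0, 0.281, 0.96, -0.0]
ft_force: [0.1, -0.0, -0.8]
width: 0.0002
grasp_force: 0.0
```

Emit:
move_arm([
  [[0,0,-0.1],0],
  [[0,0,-0.1],0],
  [[0,0,-0.1],0],
  [[0,0,0],0],
])

```text
clock: 10.02
ee_pos: [0.6007, -0.0195, 0.0603]
ee_rot: [0.0, 0.281, 0.96, 0.0]
ft_force: [-3.3, 0.2, 7.8]
width: 0.0004
grasp_force: 4.1
```

A 7.8 N reaction at z = 60 mm means the flap is on its rest. I retract and check.

Emit:
move_arm([
  [[0,0,2.0],0],
  [[0,0,4.0],0],
  [[0,0,5.0],0],
  [[-1.5,5.0,3.0],0],
  [[-1.5,5.5,0],0],
  [[-1.5,5.5,0],0],
  [[-1.5,5.5,0],0],
  [[0,0,0],0],
])

```text
clock: 11.02
ee_pos: [0.5388, 0.2012, 0.2004]
ee_rot: [-0.0, 0.277, 0.961, 0.001]
ft_force: [0.3, -0.4, -0.4]
width: 0.0002
grasp_force: 0.0
```

Emit:
move_arm([
  [[-1.0,5.5,0],0],
  [[-1.0,5.5,0],0],
  [[0,0,0],0],
  [[0,0,0],0],
])

```text
clock: 11.52
ee_pos: [0.5213, 0.3043, 0.2001]
ee_rot: [0.0, 0.281, 0.96, -0.0]
ft_force: [-0.1, -0.7, 0.5]
width: -0.0002
grasp_force: 0.0
```

```bash
python3 - <<'E'
from h import *
a=snap('scene','s8');b=snap('top','t8')
cv2.imwrite('pics/c8.png',np.hstack([cv2.resize(a['img'][145:265,240:360],(400,400)),cv2.resize(b['img'][140:260,200:320],(400,400))])[:,:,::-1])
C=np.array([.5823,-.0235]);u=np.array([.539,.842]);v=np.array([-u[1],u[0]])
for s in (a,b):
    P=cloud(s);h=cv2.cvtColor(s['img'],cv2.COLOR_RGB2HSV).astype(int)
    L=np.stack([(P[...,:2]-C)@u,(P[...,:2]-C)@v,P[...,2]],-1)
    m=((h[...,0]<8)|(h[...,0]>170))&(h[...,1]>120)&(abs(L[...,0])<.05)&(abs(L[...,1])<.06)&(L[...,2]>.04)&(L[...,2]<.1)
    q=L[m];print(len(q),np.percentile(q,[2,50,98],axis=0).round(4),'slope',np.polyfit(q[:,1],q[:,2],1))
E
```

```text
288 [[-0.0035 -0.037   0.0553]
 [ 0.0128 -0.0016  0.0576]
 [ 0.03    0.035   0.0606]] slope [0.00461812 0.05774288]
427 [[-0.0026 -0.0377  0.054 ]
 [ 0.0142 -0.0013  0.0587]
 [ 0.0313  0.0357  0.0627]] slope [0.0079638  0.05866613]
```

View pics/c8.png

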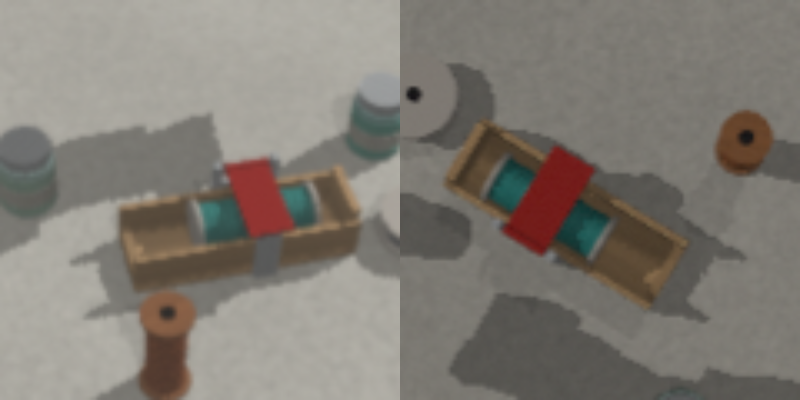

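The flap is level (slope under 0.01) across the flat spool, on its rest, and the bystanders are undisturbed.

```bash
python3 -c "
from workcell import robot
print(robot.job_done())"
```

```text
the job is handed in; nothing more can be done
None
```

The spool lies flat in the trough, the red keeper flap is fully down across it, and the job was handed in at about 11.6 s with the bystanders near the dispenser undisturbed in the final pictures.

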